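# Prime the hand lubricator until its indicator pin is out

### The arm

A 7-joint arm with a two-finger parallel gripper is mounted at the origin on the work surface. World frame = base frame: x ahead of the robot, y to its left, z up, the work surface at z = 0. Lengths are in mm, angles in rad, forces in N, time in s.
With the tool pointing down it reaches from about 400 to 900 mm from the base axis. Payload 5.6 kg.
Tool frame: the origin (TCP) lies midway between the tips of the shut fingers; the grasp point (between the pads) lies 19 mm behind it; x points along the fingers, y is the direction in which the jaws open and shut, and the axes are right-handed (so a half turn about x gives the same grasp; the last joint's range is limited). The gripper opens to 92 mm and grips with 3 to 60 N. Pads are 20 mm wide; open, the fingers measure 128 mm over their backs; the gripper's body (75 mm by 189 mm) begins 69 mm behind the grasp point.
Start: joints at [1.262, 0.468, -0.012, 1.603, 0.006, 1.071, -0.056], TCP at [170.7, -627.192, 214.592] pointing down, gripper open.
Joint ranges: [-2.53, 2.53], [-0.31, 2.02], [-1.57, 1.55], [0.28, 2.44], [-1.29, 4.43], [0.15, 1.84], [-2.92, 2.92]. Speed limits (rad/s): [2.57, 2.57, 3.14, 3.14, 3.14, 3.14, 3.14].

### API

Orientations are given as a rotation vector (axis times angle).
In Python, from cell import robot, grip, kin, viewer gives the robot as it stands. Calls block until the motion is done:
- robot.movep(position, orientation): joint-space move of the TCP to a pose.
- robot.servo_line(position, feed=150, rotation=None): straight line of the TCP; rotation=None keeps the orientation; feed is the mean speed in mm/s.
- robot.goto_joints(angles): joint-space move.
- grip(opening, newtons=None): opening from 0.0 (shut) to 1.0 (fully open); newtons is the grip in N (None keeps the last); returns when the fingers have stopped.
- robot.hold(seconds).
- kin.ik(position, orientation): joint angles nearest the present ones, or None.
- robot.observe(): the state.
- viewer.read_camera(name): name is "side" or "top" or "wrist"; returns the picture (400x640x3 uint8, red, green, blue); there is no depth.
- viewer.camera_info(name): a dict with "camera_matrix" (3x3 intrinsics, pixels), "R" (3x3) and "t" (3): a world point X has camera coordinates R X + t. Camera axes: x right, y down, z forward; pixel columns grow to the right and rows downward; lengths in mm; the calibration is good to about 2 mm. A picture is of the moment at which its call begins: read the wrist's pose just before it. camera_info takes no time and is no camera call; for the wrist camera it gives the pose at the moment of the call.
A pose or a line that the arm cannot do raises robot.IKError and nothing moves.
- robot.job_done(): hands the job in, once; it reports no verdict.
Trained networks look in the newest picture that a camera, given by its name, has taken for a name from the list of things; names that differ only in an ending like _2 or _b are one class to them, and where a whole thing is asked for, a point or a joint stands for the part that bears it (a point fixed in the world has none). Each returns a list of dicts, best first, with "confidence" (0 to 1); they miss things now and then, are a little off and sometimes report something else, mostly with a low value. They report only what shows in the picture. A call takes as long as a camera call.
- viewer.silhouettes(name, camera): "mask" (400x640 bool, what is visible of it).
- viewer.pinpoint(name, camera): "at" ([x, y, z] in mm, in the coordinates of the camera as it stood for that picture, good to about 4 mm: a listed point, or the origin of a listed thing).
The state is a dict: "t": time; "joints": joint angles; "joint_velocities": joint speeds; "joint_torque": joint torques, N m; "tcp_pos": TCP position; "tcp_rot": TCP orientation; "contact_force": force on the tool from outside, world axes, zero at the start; "wrist_torque": the same for the moment, N m; "grip_width": opening from 0.0 (shut) to 1.0 (fully open).
Only numpy, scipy, OpenCV 4.12 (cv2) and the standard library are available. Lean on these libraries where they do the work, as an engineer would, in place of code of your own. Each camera call takes 0.05 s, during which the arm holds its last target.

### The job

Prime the engine's hand lubricator: with the fingertips, push its red spring plunger all the way down and let it come all the way back up, again and again, until the orange indicator pin beside it stands fully out and shows all of its green band, and leave the plunger up. Only the red plunger is to be pushed: do not touch the pin, do not lift anything, and leave the other things on the bench where they are.

Things in the scene. Friction and masses are not known exactly. Their poses are not given: they have to be found in the camera images.
- pump: The hand lubricator, bolted down. Grey base plate 150 x 225 x 12 mm; on it a green cast block, 66 x 118 mm, top 100 mm above the bench. Origin: on the bench, straight below the plunger's axis; x, y along the plate's short and long side, z up. The pin's axis is at y = -55 mm; a white reservoir, 62 mm across, with a black filler cap (fixed, top 118 mm high) at y = +72 mm. Position and yaw vary.
- cap_top (a point): Centre of the top face of the red mushroom cap of the plunger: flat, facing straight up, 46 mm across (flat part 38 mm). 168 mm above the bench when up; moves down with the plunger.
- plunger (a joint): Plunger travel in m: 0 = up (a spring returns it), 0.013 = fully down against its stop. Needs about 5 N to start and 12 N to hold down. The ratchet inside takes hold from about 0.008 down; the pin then rises while the plunger comes back up, one step of 8 mm a stroke (the first stroke may give anything from 3 to 14 mm).
- pin (a joint): How far the indicator pin has come out, in m. It starts somewhere from 0 to 0.019, stays where it is put, and is fully out at 0.040. Two to five full strokes are needed; more strokes than needed do no harm.
- pin_tip (a point): Top of the orange indicator pin, 13 mm across with a 17 mm head, in a brass collar whose rim is 108 mm above the bench; the pin's top is 112 mm above the bench when the pin is in and 152 mm when fully out. Below the orange part the pin has a bright green band, 12 mm high, which is wholly clear of the collar only at the end.
- pin_head: The orange and green indicator pin itself, not to be touched. Origin on its axis, 112 mm below its top.
- oil_can: Blue metal can, 64 mm across, 150 mm high, standing beside the pump. Origin: centre of its underside.
- grease_jar: Grey jar with yellow lid, 68 mm across, 90 mm high, standing beside the pump. Origin: centre of its underside.
- socket: Steel spanner socket, 30 mm across, 60 mm high, standing on the base plate before the green block. Origin: centre of its underside.
- spanner: Steel spanner, 190 mm long, lying before the pump. Origin: under its middle, x along it.
- screwdriver: Screwdriver with red handle, 200 mm long, lying behind the pump. Origin: under its middle, x along it.
- tape: Roll of tan tape, 90 mm across, 24 mm high, lying near the pump. Origin: centre of its underside.
- torch: Black hand torch, 36 mm across, 120 mm long, standing on end near the pump. Origin: centre of its underside.

How it is judged (in metres and radians):
On the way, in this order (a step that is already met when the one before it is completed fails the run):
1. the plunger is pushed down (value of joint plunger above 0.009 m), for 0.02 s.
2. it comes back up (value of joint plunger below 0.002 m), for 0.02 s.
3. it is pushed down again (value of joint plunger above 0.009 m), for 0.02 s.
4. the pin is fully out and the plunger is up (value of joint pin above 0.0375 m and value of joint plunger below 0.002 m), for 0.2 s.
At the end, for the whole second after the job is handed in: The indicator pin is at least 37.5 mm out (of 40) and at rest, the plunger is up (within 2 mm), and every loose thing is within 30 mm of where it stood (all of step 4 and velocity of joint pin below 0.005 m/s and distance of each of oil_can, grease_jar, socket, spanner, screwdriver, tape, torch from where it was at the start of the episode below 0.03 m); the robot touches nothing.
It fails at once if the robot touches the indicator pin (contact force between any of the fingers, the arm and pin_head above 1 N).
It fails at once if a loose thing is lifted, knocked over or shoved away (30 mm) (distance of any of oil_can, grease_jar, socket, spanner, screwdriver, tape, torch from where it was at the start of the episode above 0.03 m or angle between any of oil_can, grease_jar, socket, tape, torch's own z axis and vertical above 0.6 rad).
It also fails if it takes over 42 s, if anything falls off the work surface, if the arm or the gripper's body presses on something with over 40 N, if the wrist force passes 120 N, or if a joint passes its speed limit or range.

## Working session

There is one attempt and no reset: what is moved stays moved. The work goes in short steps, each a Python script; the robot and the scene stay as the last script left them, time stands still between calls to the robot, and variables do not carry over. Pictures are saved under pics/ and viewed, and the job is handed in when it is done.

```bash
mkdir -p pics; ls; cat > h.py <<'E'
from cell import robot, grip, kin, viewer
import numpy as np, cv2
def snap(c,fn):
    im=viewer.read_camera(c); cv2.imwrite('pics/'+fn,cv2.cvtColor(im,cv2.COLOR_RGB2BGR)); return im
def w(at,info):
    return np.array(info['R']).T@(np.array(at)-np.array(info['t']))
def px(X,info):
    c=np.array(info['camera_matrix'])@(np.array(info['R'])@np.array(X)+np.array(info['t'])); return c[:2]/c[2]
E
python3 - <<'E'
from h import *
np.set_printoptions(precision=1,suppress=True)
for c in ['side','top']:
    info=viewer.camera_info(c)
    snap(c,c+'0.png')
    for n in ['pump','cap_top','pin_tip']:
        for r in viewer.pinpoint(n,c)[:2]: print(c,n,r['confidence'],w(r['at'],info))
    print(c,-np.array(info['R']).T@np.array(info['t']))
print(robot.observe())
E
```

```text
pics
side pump 0.7 [570.1  46.7  -1.9]
side pump 0.62 [595.7  -0.8 123.3]
side cap_top 0.77 [570.2  43.4 169.1]
side cap_top 0.72 [593.3  -0.3 123. ]
side pin_tip 0.53 [597.2   2.4 124.4]
side pin_tip 0.25 [515.2  34.8  13. ]
side [ 362.6 -684.8  565. ]
top pump 0.8 [572.7  40.5  -2.5]
top pin_tip 0.62 [593.7 -10.2 124.6]
top [ 352.6   39.7 1138. ]
{'t': 0.4, 'joints': array([ 1.3,  0.5, -0. ,  1.6,  0. ,  1.1, -0.1]), 'joint_velocities': array([ 0., -0.,  0., -0., -0.,  0.,  0.]), 'joint_torque': array([ -0. , -52. ,  -0. , -24.4,  -0.1,   0. ,   0. ]), 'tcp_pos': array([ 170.7, -627.1,  214.5]), 'tcp_rot': array([ 2.1,  0.3, -2.1]), 'contact_force': array([-0.6,  0.3, -0.2]), 'wrist_torque': array([ 0. , -0. ,  0.1]), 'grip_width': 1.000272621621294}
```

View pics/side0.png

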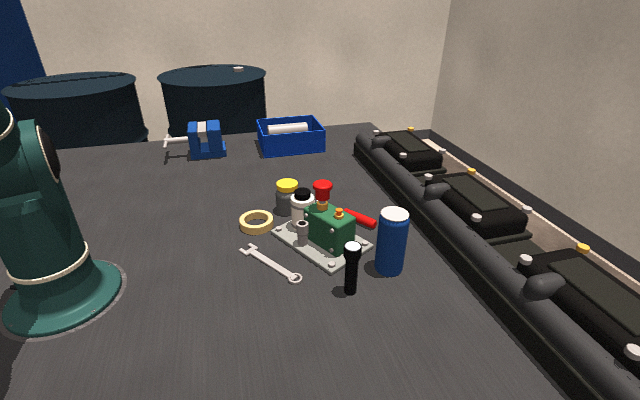

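View pics/top0.png

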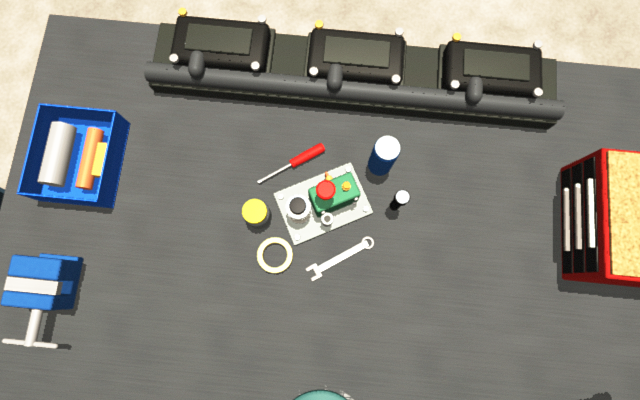

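The side view shows the red cap at about (322,186) and the pin at (339,213). The top view shows the cap at (326,190) and the pin at (347,186). I'll triangulate both, rise, and move above the cap with the fingers shut.

```bash
cat >> h.py <<'E'
def tri(p1,i1,p2,i2):
    P=lambda i: np.array(i['camera_matrix'])@np.c_[np.array(i['R']),np.array(i['t'])]
    X=cv2.triangulatePoints(P(i1),P(i2),np.array(p1,float),np.array(p2,float)).ravel(); return X[:3]/X[3]
def redblob(im,c,r=22):
    hsv=cv2.cvtColor(im,cv2.COLOR_RGB2HSV)
    m=(((hsv[...,0]<5)|(hsv[...,0]>172))&(hsv[...,1]>170)&(hsv[...,2]>70)).astype(np.uint8)
    n,l,s,ce=cv2.connectedComponentsWithStats(m)
    k=min(range(1,n),key=lambda k:np.hypot(*(ce[k]-c)) if s[k][4]>30 else 1e9)
    return ce[k],s[k]
E
python3 - <<'E'
from h import *
from scipy.spatial.transform import Rotation as Ro
np.set_printoptions(precision=1,suppress=True)
a=cv2.cvtColor(cv2.imread('pics/side0.png'),cv2.COLOR_BGR2RGB);b=cv2.cvtColor(cv2.imread('pics/top0.png'),cv2.COLOR_BGR2RGB)
i1,i2=viewer.camera_info('side'),viewer.camera_info('top')
ca,sa=redblob(a,(322,186)); cb,sb=redblob(b,(326,190)); print(ca,sa,cb,sb)
print('cap',tri(ca,i1,cb,i2),'pin',tri((339,211),i1,(347,186),i2))
for X in [(570,44,168),(572,42,168),(594,-8,124)]: print(px(X,i1),px(X,i2))
R=Ro.from_rotvec(robot.observe()['tcp_rot']).as_matrix(); print(R)
wi=viewer.camera_info('wrist'); print('wristcam',-np.array(wi['R']).T@np.array(wi['t']),wi['R'])
im=np.hstack([cv2.resize(a[150:270,270:400],None,fx=3,fy=3,interpolation=2),cv2.resize(b[130:250,270:400],None,fx=3,fy=3,interpolation=2)])
cv2.imwrite('pics/z.png',im[...,::-1])
# candidate orientations
d=np.array([-23,51]);d=d/np.hypot(*d)
for s in (1,-1):
  x=np.array([0,0,-1.]);y=s*np.array([d[1],-d[0],0]);z=np.cross(x,y)
  rv=Ro.from_matrix(np.c_[x,y,z]).as_rotvec(); print(s,rv,kin.ik([571,43,330],rv),kin.ik([571,43,154],rv))
E
```

```text
[322.1 188.9] [313 179  20  22 314] [324.7 190.3] [316 180  19  20 108]
cap [570.9  45.7 150.2] pin [595.1  -6.9 116.9]
[321.9 182.6] [325.5 188.9]
[322.9 182.9] [326.5 188.2]
[338.1 208.8] [347.8 185.3]
[[-0.   0.3 -1. ]
 [ 0.  -1.  -0.3]
 [-1.  -0.   0. ]]
wristcam [ 238.6 -608.9  384.3] [[ 0.3 -1.  -0. ]
 [-0.9 -0.3  0.3]
 [-0.2 -0.1 -1. ]]
1 [ 0.9  1.4 -0.9] [ 0.5  0.4 -0.8  1.6  0.3  1.3  0.1] [ 0.4  0.5 -0.7  1.8  0.4  1.  -0.1]
-1 [-1.5  1.   1.5] [-1.1  0.5  1.4  1.7 -0.5  1.3 -2.4] [-0.9  0.6  1.1  1.9 -0.7  1.  -2.2]
```

View pics/z.png

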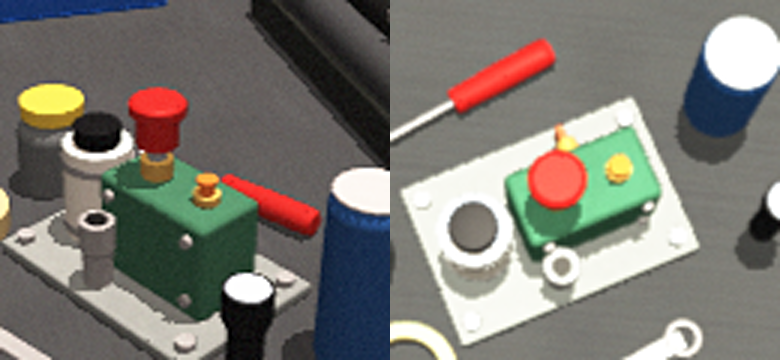

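```bash
python3 - <<'E'
from h import *
from scipy.spatial.transform import Rotation as Ro
np.set_printoptions(precision=2,suppress=True)
p=robot.observe()['tcp_pos']
robot.servo_line([p[0],p[1],340],feed=250)
grip(0.0)
d=np.array([-23,51]);d=d/np.hypot(*d)
x=np.array([0,0,-1.]);y=np.array([d[1],-d[0],0]);z=np.cross(x,y)
rv=Ro.from_matrix(np.c_[x,y,z]).as_rotvec()
robot.movep([570,44,260],rv)
o=robot.observe();print(o['t'],o['joints'],o['tcp_pos'],o['contact_force'])
wi=viewer.camera_info('wrist')
snap('wrist','w1.png')
for n in ['cap_top','pin_tip','pump']:
    for r in viewer.pinpoint(n,'wrist')[:2]: print(n,r['confidence'],w(r['at'],wi))
print(px([570,44,168],wi),px([594,-8,124],wi),px(o['tcp_pos'],wi))
snap('side','s1.png')
print(robot.observe()['t'])
E
```

```text
5.1667 [ 0.54  0.44 -0.88  1.71  0.36  1.17 -0.02] [570.23  42.78 259.9 ] [-0.14 -0.43  0.08]
cap_top 0.63 [569.07  40.86 167.77]
pump 0.84 [569.76  44.51  -2.36]
[322.62 204.72] [323.11 245.35] [322.44 245.62]
5.4167
```

```bash
python3 -c "
import cv2,numpy as np
a=cv2.imread('pics/w1.png');b=cv2.imread('pics/s1.png')
cv2.imwrite('pics/c1.png',np.hstack([cv2.resize(a,(400,250)),cv2.resize(b[100:300,220:420],(400,400))[:250]]))"
```

```text
(no output)
```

View pics/w1.png

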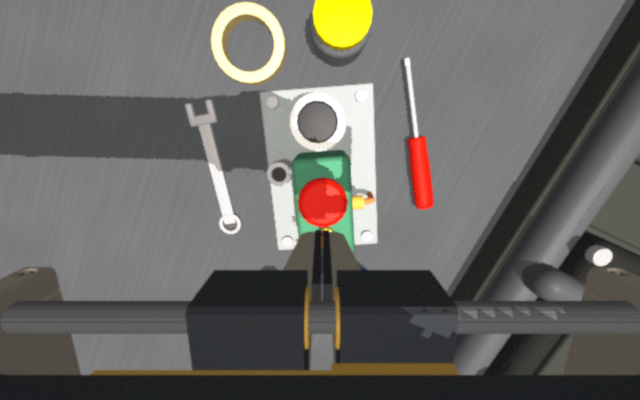

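View pics/s1.png

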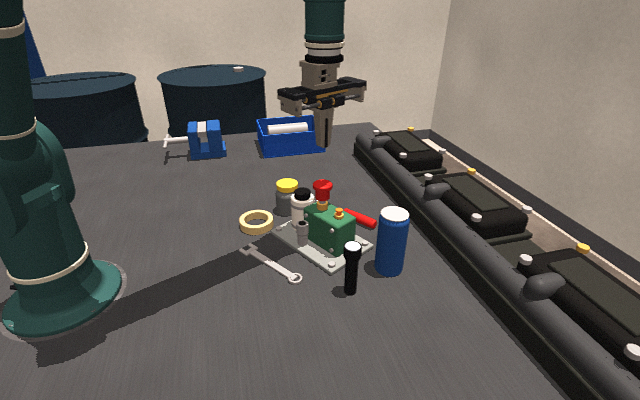

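The wrist view has the cap centred at (323,203), against (322.6,204.7) predicted, so the position is good to about 2 mm and the tool is square to the pump. Now the first stroke, with force checks.

```bash
python3 - <<'E'
from h import *
np.set_printoptions(precision=1,suppress=True)
X,Y=570,44
robot.servo_line([X,Y,176],feed=120)
def rep(): 
    o=robot.observe();print(round(o['t'],2),o['tcp_pos'],o['contact_force']);return o
rep()
for z in (166,160,156,154,153,152):
    robot.servo_line([X,Y,z],feed=40); o=rep()
    if abs(o['contact_force'][2])>28: break
robot.hold(0.05); rep()
snap('side','s2.png')
robot.servo_line([X,Y,178],feed=60); robot.hold(0.2);rep()
snap('side','s3.png')
a=cv2.imread('pics/s2.png');b=cv2.imread('pics/s3.png')
cv2.imwrite('pics/c2.png',np.hstack([cv2.resize(i[150:270,270:370],(400,480),interpolation=2) for i in (a,b)]))
E
```

```text
6.27 [570.5  44.3 176.6] [-0.2 -0.2  0.3]
6.67 [571.   44.2 166.9] [0.3 0.3 6.4]
6.97 [571.   44.2 161.2] [0.3 0.2 8. ]
7.22 [571.   44.2 157.5] [-0.8 -0.6  9.4]
7.47 [571.   44.2 155.7] [-1.8 -0.9 11.4]
7.72 [571.   44.2 155.4] [-3.8 -1.2 14.7]
7.97 [571.   44.2 155.3] [-5.8 -2.  22.3]
8.02 [571.   44.2 155.3] [-6.3 -1.6 21.1]
8.85 [569.6  43.9 177.4] [ 0.   0.2 -0. ]
```

View pics/c2.png

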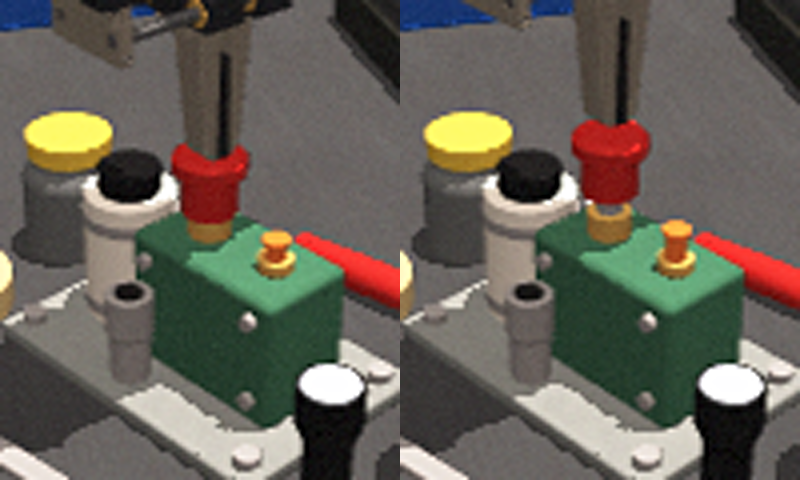

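Stop reached at z≈155.3. The pin is visibly higher after the release. The rest of the strokes follow.

```bash
python3 - <<'E'
from h import *
np.set_printoptions(precision=1,suppress=True)
X,Y=569.5,43.8
for k in range(5):
    robot.servo_line([X,Y,152.5],feed=50); robot.hold(0.1); o=robot.observe();print(round(o['t'],2),o['tcp_pos'],o['contact_force'])
    robot.servo_line([X,Y,177],feed=60); robot.hold(0.15)
    snap('side',f'k{k}.png')
robot.servo_line([X,Y,260],feed=150); robot.hold(.2)
wi=viewer.camera_info('side');a=snap('side','s4.png')
for n in ['cap_top','pin_tip']:
    for r in viewer.pinpoint(n,'side')[:2]: print(n,r['confidence'],w(r['at'],wi))
snap('top','t4.png');print(robot.observe()['t'],robot.observe()['contact_force'])
cv2.imwrite('pics/c3.png',np.hstack([cv2.resize(cv2.imread(f'pics/{i}.png')[160:240,300:360],(200,266),interpolation=2) for i in ('k0','k2','k4','s4')]))
E
```

```text
9.66 [570.4  44.1 155.3] [-6.  -2.2 22.2]
11.16 [570.1  43.9 155.3] [-6.2 -3.2 25.2]
12.66 [570.1  43.9 155.3] [-6.5 -3.4 24.2]
14.16 [570.1  43.9 155.3] [-7.6 -2.9 23.5]
15.66 [570.1  43.9 155.3] [-7.  -2.2 25.1]
cap_top 0.54 [572.8  43.9 168. ]
pin_tip 0.65 [593.2  -0.8 152.4]
17.5167 [-0.8  0.1  0.1]
```

View pics/c3.png

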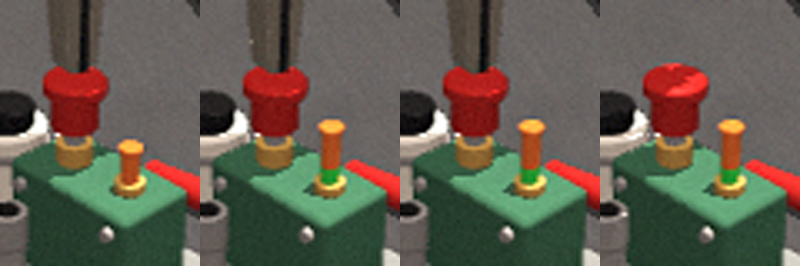

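View pics/t4.png

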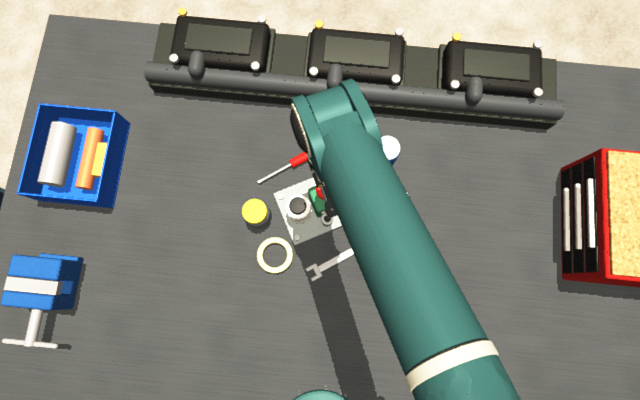

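The pin stopped rising at stroke 4 of 6 and its height is the same in later frames. Its tip measures z≈152 with the green band showing, and the cap is at 168. The arm is clear, so I'm handing in.

```bash
python3 -c "
from cell import robot
print(robot.job_done(), robot.observe()['t'])"
```

```text
the job is handed in; nothing more can be done
the job is handed in; nothing more can be done
```

The lubricator is primed and the job is handed in; the interface gives no verdict, so what follows rests on my own checks. I made six full strokes on the red cap with the shut fingertips. The TCP stopped at z ≈ 155.3 mm each time, against the stop, with about 21–25 N upward force on the tool. After each stroke I lifted clear so the plunger could come back up.

- **Pin:** its tip measured z ≈ 152.4 mm, and 152 mm is fully out. The green band shows above the collar, and the pin looks the same height after strokes 4 and 6.
- **Plunger:** up, with the cap top measured at 168.0 mm.
- **Robot:** raised to z = 260 mm before handing in, with contact force about 0. The clock read about 17.5 s.
- **Loose things:** none looked moved or tipped in the pictures I viewed. The arm partly hid the oil can and torch in the last top view, and I did not measure any of their positions.

One measurement was off. The side camera's network put the pin tip about 6–9 mm away sideways (in y) from where I placed it before the strokes. Its height agreed with the picture, and I never used its sideways position.

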